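# Switch the ball sorter over and feed the balls

### The arm

A 6-joint arm with a two-finger parallel gripper is mounted at the origin on the work surface. World frame = base frame: x ahead of the robot, y to its left, z up, the work surface at z = 0. Lengths are in m, angles in rad, forces in N, time in s.
With the tool pointing down it reaches from about 0.35 to 1 m from the base axis. Payload 7.1 kg.
Tool frame: the origin (TCP) lies between the finger pads; the fingertips stand 22 mm ahead of it and the grasp point (between the pads) lies 3 mm ahead of it (nose_length is the distance from the TCP to the fingertips, in m); z points along the fingers, y is the line along which they close (so a half turn about z gives the same grasp; the last joint's range is limited). The gripper opens to 85 mm and grips with 20 to 120 N. Pads are 22 mm wide; open, the fingers measure 114 mm over their backs; the gripper's body (76 mm by 85 mm) begins 54 mm behind the grasp point. The pads swing forward as they close: fully open they stand 13 mm farther back than shut.
Start: joints at [-1.254, 0.423, 1.63, -0, 1.089, -0.019], TCP at [0.206, -0.59, 0.253] pointing down, gripper open.
Joint ranges: [-3, 3], [-0.9, 2.11], [0.09, 2.58], [-1.31, 4.45], [0.11, 2.69], [-2.54, 2.54]. Speed limits (rad/s): [2.39, 2.39, 3.01, 3.14, 3.14, 3.14].

### API

Orientations are given as a unit quaternion [x, y, z, w].
In Python, from plant import * gives the robot as it stands. The module is installed in compiled form; this text tells all that it offers.
- The arm moves only by the shell command python3 -m handwheel 'ROWS' [FORCE]. ROWS is JSON, a list of rows, each an object with "hand": the finger opening in cm, from 0 to 8.54; "slide": the shift along the tool's x, y, z in cm, a list of three; "spin": the turn about the tool's z in rad. A call has 1 to 12 rows; each row is the pose to reach, as a shift and turn from the pose commanded when the call began, along the tool's axes at that moment; what a row does not reach only later rows make up. A row lasts 1/12 s, in which the tool goes at most 41.7 mm and 7.16 degrees, less where a joint would pass 70% of its speed; a pose out of reach is approached as far as the arm can. A call with a gripper value outside its range is refused whole. The fingers move at their own pace and stop on an object; FORCE is the grip in N (left out, the last holds). Time passes only in rows, so rows that repeat a pose let the fingers close. It gives the time, the measured TCP pose, the force, the opening and the grip force at its end, in the units of the state.
- read_state(): the state, without advancing time (a new reading comes with each control period).
- camera(name): name is "scene" or "top" or "wrist"; returns the picture (384x512x3 uint8, red, green, blue); there is no depth.
- calibration(name): a dict with "mtx" (3x3 intrinsics, pixels), "R" (3x3) and "t" (3): a world point X has camera coordinates R X + t. Camera axes: x right, y down, z forward; pixel columns grow to the right and rows downward; lengths in m; the calibration is good to about 2 mm. A picture is of the moment at which its call begins: read the wrist's pose just before it. calibration takes no time and is no camera call; for the wrist camera it gives the pose at the moment of the call.
- hand_in(): hands the job in; it is judged then, once.
The state is a dict: "t": time; "joint_positions": joint angles; "dq": joint speeds; "joint_efforts": joint torques, N m; "position": TCP position; "tool_rot": TCP orientation; "ft_force": force on the tool from outside, world axes, zero at the start; "ft_torque": the same for the moment, N m; "opening": finger opening in m; "finger_force": force on a finger pad.
Only numpy, scipy, OpenCV 4.12 (cv2) and the standard library are available. Lean on these libraries where they do the work, as an engineer would, in place of code of your own. Each camera call takes 0.05 s, during which the arm holds its last target. There are 200 camera calls.

### The job

Switch the ball sorter over to its other chute: with the fingertips press down the raised end of the rocker gate so that it tips right over its pivot to the other side and stays there. Then push the feed stop's plate sideways until the stop is fully open, so that all four balls run down by themselves into the tray on the newly chosen side. Do not touch or lift the balls, and leave the loose things lying around as they are.

Things in the scene. Friction and masses are not known exactly. Their poses are not given: they have to be found in the camera images.
- sorter: ball sorter, a fixed stand on a white board 370 x 620 x 16 mm, turned up to 0.25 rad from square. Origin: centre of the board's underside. x: along the feed channel, away from the robot, uphill; y: to the rocker's left end; z up. Rocker gate: open trough 210 mm long in y at x = -60 mm, pivot along x 125 mm up; each end empties into a chute to a catch tray. Nothing of the stand rises above 237 mm.
- rocker (a joint): angle of the rocker gate, rad: +0.26 = left (+y) end fully down, balls go to the left tray; -0.26 = right end fully down, balls go to the right tray; 0 = level. Starts at either stop. An over-centre tension spring in front of the pivot holds it there: about 1 N down on the raised finger tab moves it; once past level it snaps to the other stop by itself and stays.
- left_tab (a point): centre of the upper face of the flat finger tab at the rocker's left end, 42 mm (y) x 36 mm (x), turned out from the trough's wall on the robot's side. When level it is at x = -103, y = 86 mm of the sorter, 151 mm above the bench; it moves about 22 mm up or down with the rocker. Nothing stands over it.
- right_tab (a point): the same at the rocker's right end (y = -86 mm).
- feed_stop (a joint): travel of the feed stop, m: 0 = shut, its blade across the feed channel (at x = 30 mm of the sorter); 0.040 = fully open, at its end stop. It slides along the sorter's +y, takes about 2 N to push, and stays where it is left. The waiting balls begin to run once it is open about 0.025.
- push_plate (a point): centre of the outer (-y) face of the feed stop's upright push plate, a sheet 34 mm wide (x), 34 mm tall, 3 mm thick at the right (-y) end of the slide bar that lies across over the feed channel. 222 mm above the bench, lower edge 203 mm. Push this face in the sorter's +y to open. Free space to its right and above. Moves with the stop.
- tray_left (a point): middle of the floor of the left catch tray (inside 104 mm in x, 90 mm in y, side walls reach 72 mm, inner wall 60 mm, outer wall 94 mm above the bench; floor falls slightly to the outer wall), 22 mm above the bench; axes as the sorter's.
- tray_right (a point): the same for the right catch tray.
- ball1_center (a point): centre of a steel ball 20 mm across, 33 g, waiting in the feed channel (the lowest one, against the feed stop)
- ball2_center (a point): centre of a steel ball 20 mm across, 33 g, waiting in the feed channel
- ball3_center (a point): centre of a steel ball 20 mm across, 33 g, waiting in the feed channel
- ball4_center (a point): centre of a steel ball 20 mm across, 33 g, waiting in the feed channel
- gearmotor: loose stepper gearmotor lying on the board behind the left tray, 42 mm square body, 80 mm long, 34 mm tall; origin under its body
- ball_jar: loose clear jar with black screw cap, 50 mm across, 64 mm tall, on the board behind the right tray; origin at its underside
- pulley: loose aluminium timing pulley, 40 mm across, 26 mm tall, on the board left of the feed channel; origin at its underside
- bearing: loose ball bearing ring, 32 mm across, 10 mm tall, flat on the board right of the feed channel; origin at its underside
- hex_key: loose L-shaped hex key, 96 x 32 mm, 6 mm thick, flat on the board; origin under the middle of its long leg
- screwdriver: loose screwdriver, 190 mm long, lying on the bench left of the board; origin under its middle
- wrench: loose open-ended wrench, 150 mm long, lying on the bench right of the board; origin under its middle

How it is judged:
By the outcome, as a careful person would: the job done as asked, in the order asked, and still so for the second after the job is handed in, with the robot touching nothing.
It also fails if it takes over 42 s, if anything falls off the work surface, if the arm or the gripper's body presses on something with over 40 N, if the wrist force passes 120 N, or if a joint passes its speed limit or range.

## Working session

There is one attempt and no reset: what is moved stays moved. The work goes in short steps, Python scripts to look and compute and a shell command to move; the robot and the scene stay as the last step left them, time stands still between calls to the robot, and variables do not carry over. Pictures are saved under pics/ and viewed, at most 10 in all, crops included, and the job is handed in when it is done.

```bash
mkdir -p pics; python3 - <<'E'
from plant import *
import cv2
s=read_state();print(s['t'],s['position'],s['tool_rot'],s['opening'])
for n in('top','scene'):
    im=camera(n);cv2.imwrite(f'pics/{n}0.png',im[:,:,::-1]);c=calibration(n);print(n,c)
E
```

```text
0.0 [ 0.20583016 -0.58957511  0.25252502] [ 9.85937269e-01  1.67113947e-01 -1.04798499e-04 -7.87188981e-04] 0.08517965595882193
top {'mtx': array([[403.22864075,   0.        , 254.90596283],
       [  0.        , 403.22864075, 185.95330512],
       [  0.        ,   0.        ,   1.        ]]), 'R': array([[-2.49489583e-02, -9.99688726e-01, -3.20274481e-05],
       [-9.88379671e-01,  2.46715265e-02, -1.49989807e-01],
       [ 1.49943909e-01, -3.71043415e-03, -9.88687543e-01]]), 't': array([0.03497042, 0.62314488, 1.07801578])}
scene {'mtx': array([[445.03851386,   0.        , 257.00828622],
       [  0.        , 445.03851386, 194.16996764],
       [  0.        ,   0.        ,   1.        ]]), 'R': array([[-0.44804559,  0.89401012,  0.00102696],
       [ 0.48988929,  0.2464754 , -0.83621669],
       [-0.74783931, -0.3741601 , -0.5483982 ]]), 't': array([ 0.25960754, -0.17486355,  1.93605756])}
```

View pics/top0.png

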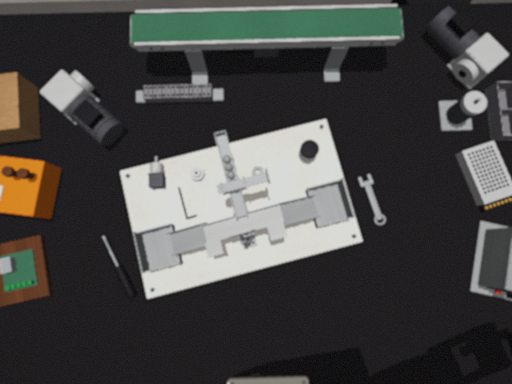

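View pics/scene0.png

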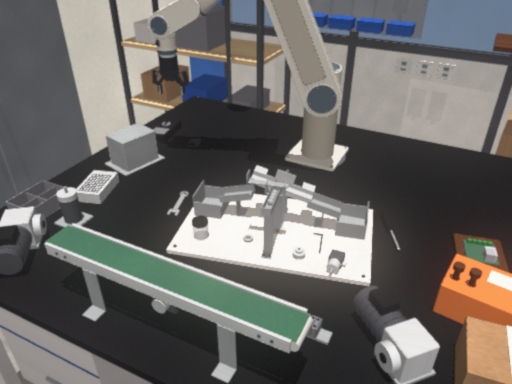

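```bash
cat > h.py <<'E'
import numpy as np, cv2
from plant import *
def ray(n,px,z,c=None):
    c=c or calibration(n); d=c['R'].T@np.linalg.inv(c['mtx'])@np.array([*px,1.]); o=-c['R'].T@c['t']
    return o+d*(z-o[2])/d[2]
def proj(n,X):
    c=calibration(n); p=c['mtx']@(c['R']@np.asarray(X)+c['t']); return p[:2]/p[2]
E
python3 - <<'E'
from h import *
im=cv2.imread('pics/top0.png');g=im.min(2)
m=((g>150)*255).astype('uint8');m[:118]=0;m[300:]=0;m[:,:115]=0;m[:,367:]=0
k=max(cv2.findContours(cv2.morphologyEx(m,cv2.MORPH_CLOSE,np.ones((9,9))),0,2)[0],key=cv2.contourArea)
pts=np.array([ray('top',p[0],.016)[:2] for p in k],'float32')
(c,sz,a)=cv2.minAreaRect(pts);print(c,sz,a)
b=cv2.boxPoints((c,sz,a));print(b)
# yaw from longest edge (sorter y)
e=max([b[1]-b[0],b[2]-b[1]],key=np.linalg.norm); e=e*np.sign(e[1]); yaw=np.arctan2(-e[0],e[1]);print('yaw',yaw)
np.save('pose.npy',[*c,yaw])
R=np.array([[np.cos(yaw),-np.sin(yaw)],[np.sin(yaw),np.cos(yaw)]])
W=lambda x,y,z:np.r_[np.array(c)+R@[x,y],z]
S=cv2.imread('pics/scene0.png')
for n,I,(x0,y0,w,h) in(('top',im,(115,115,250,185)),('scene',S,(170,150,220,130))):
    f=3; C=cv2.resize(I[y0:y0+h,x0:x0+w],None,fx=f,fy=f,interpolation=2)
    for lab,P,col in [('L+',W(-.103,.086,.173),(0,0,255)),('L-',W(-.103,.086,.129),(255,0,0)),('R+',W(-.103,-.086,.173),(0,0,255)),('R-',W(-.103,-.086,.129),(255,0,0)),('P',W(.03,-.06,.222),(0,200,0))]:
        p=proj(n,P); print(n,lab,P.round(3),p.round(1)); q=((p-[x0,y0])*f).astype(int); cv2.circle(C,tuple(map(int,q)),4,col,1)
    for X in [(-.185,-.31),(.185,-.31),(.185,.31),(-.185,.31)]:
        q=((proj(n,W(*X,.016))-[x0,y0])*f).astype(int); cv2.circle(C,tuple(map(int,q)),4,(0,255,255),1)
    cv2.imwrite(f'pics/{n}1.png',C)
E
```

```text
(0.5870739221572876, 0.06846532225608826) (0.3984532952308655, 0.6212254166603088) 13.190919876098633
[[ 0.32222307  0.3254197 ]
 [ 0.4639846  -0.27941474]
 [ 0.8519248  -0.18848905]
 [ 0.71016324  0.4163454 ]]
yaw 0.23022503
top L+ [0.467 0.129 0.173] [211.4 243.2]
top L- [0.467 0.129 0.129] [213.3 243.4]
top R+ [ 0.506 -0.039  0.173] [280.  225.2]
top R- [ 0.506 -0.039  0.129] [278.9 226.1]
top P [0.63  0.017 0.222] [255.9 172.2]
scene L+ [0.467 0.129 0.173] [308. 176.]
scene L- [0.467 0.129 0.129] [307.2 187.5]
scene R+ [ 0.506 -0.039  0.173] [256.5 169.8]
scene R- [ 0.506 -0.039  0.129] [256.5 181.1]
scene P [0.63  0.017 0.222] [254.6 178.3]
```

View pics/top1.png

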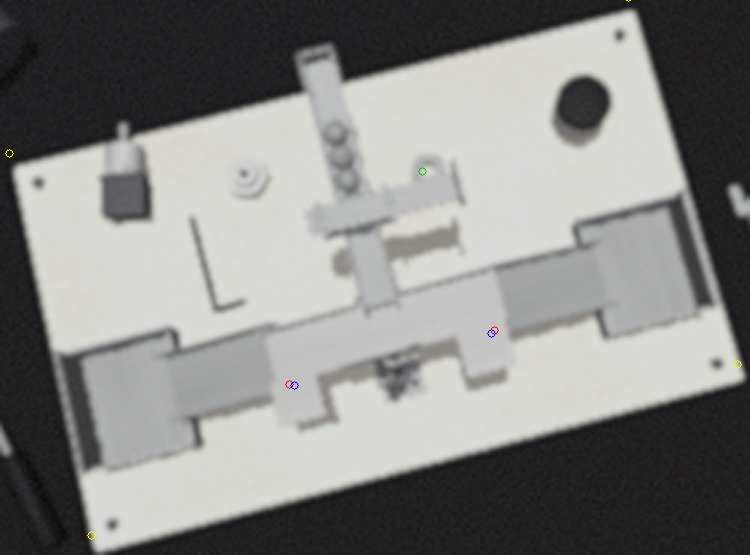

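View pics/scene1.png

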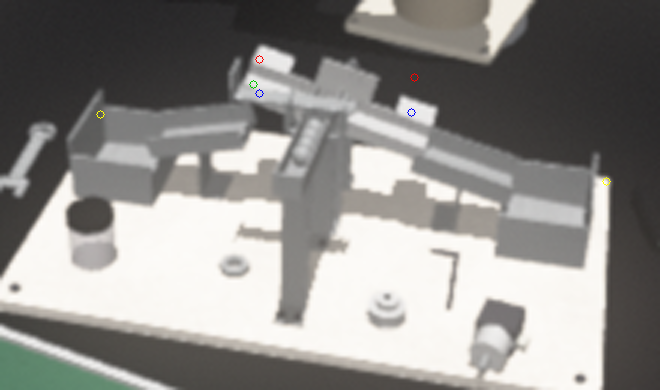

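```bash
python3 - <<'E'
from h import *
px=lambda p:(np.array(p)+1-.5*2)/3+115
cr=[(13,167),(636,10),(745,375),(97,552)]
Wc=np.array([ray('top',px(p),.016)[:2] for p in cr]); L=np.array([(.185,.31),(.185,-.31),(-.185,-.31),(-.185,.31)])
M=Wc.mean(0);H=(L.T@(Wc-M));yaw=np.arctan2(H[0,1]-H[1,0],H[0,0]+H[1,1])
R=np.array([[np.cos(yaw),-np.sin(yaw)],[np.sin(yaw),np.cos(yaw)]])
print(M,yaw,(Wc-M-L@R.T).round(4).tolist()); np.save('pose.npy',[*M,yaw])
W=lambda x,y,z:np.r_[M+R@[x,y],z]
loc=lambda P:R.T@(P[:2]-M)
for p in[(457,162),(463,202)]:print('plate',loc(ray('top',px(p),.237)))
for p in[(488,348),(497,372)]:print('rtab',loc(ray('top',px(p),.173)))
print(proj('scene',W(-.103,-.086,.173)),proj('top',W(-.103,-.086,.173))*3-345)
print('tab',W(-.103,-.086,.173),W(-.108,-.092,.17))
s=read_state()
from scipy.spatial.transform import Rotation as Ro
T=Ro.from_quat(s['tool_rot']).as_matrix();print(T.round(4))
print('to tab (cm)',(T.T@(W(-.105,-.088,.26)-s['position'])*100).round(2))
# spin so tool x or y is along sorter y
for nm,i in(('x',0),('y',1)):
    a=np.arctan2(T[1,i],T[0,i]);print(nm,'heading',a,'sorter y heading',yaw+np.pi/2)
E
```

```text
[0.5740242  0.06318448] 0.2327380891540046 [[0.0003, 0.0016], [-0.0011, -0.002], [0.0018, -0.0004], [-0.001, 0.0008]]
plate [ 0.04171791 -0.08489235]
plate [ 0.01017066 -0.08121915]
rtab [-0.1014161  -0.07450633]
rtab [-0.12189099 -0.07646632]
[256.72453422 167.67867144] [502.18598815 346.26756274]
tab [ 0.4936365  -0.04425303  0.173     ] [ 0.49015516 -0.05124447  0.17      ]
[[ 9.442e-01  3.295e-01 -4.000e-04]
 [ 3.295e-01 -9.442e-01  1.300e-03]
 [ 0.000e+00 -1.400e-03 -1.000e+00]]
to tab (cm) [ 44.92 -41.83  -0.68]
x heading 0.3357528971751307 sorter y heading 1.803534415948901
y heading -1.2350433679261208 sorter y heading 1.803534415948901
```

The right tab is raised (scene crop, ~(270,60)) and the left is down (~(415,110)), so I press the right tab. The push plate is in the top crop at (457,162)–(463,202), and the four balls wait at about (345,160). I'm closing the fingers and travelling above the tab.

```bash
python3 -m handwheel '[{"hand":0,"slide":[0,0,-5],"spin":0.1},{"hand":0,"slide":[3,-3,-5],"spin":0.1},{"hand":0,"slide":[44.8,-42.8,-5],"spin":0.1},{"hand":0,"slide":[44.8,-42.8,-5],"spin":0.1},{"hand":0,"slide":[44.8,-42.8,-5],"spin":0.1},{"hand":0,"slide":[44.8,-42.8,-5],"spin":0.1},{"hand":0,"slide":[44.8,-42.8,-5],"spin":0.1},{"hand":0,"slide":[44.8,-42.8,-5],"spin":0.1},{"hand":0,"slide":[44.8,-42.8,-5],"spin":0.1},{"hand":0,"slide":[44.8,-42.8,-5],"spin":0.1},{"hand":0,"slide":[44.8,-42.8,-5],"spin":0.1},{"hand":0,"slide":[44.8,-42.8,-5],"spin":0.1}]'
cat > go.py <<'E'
import sys
from h import *
from scipy.spatial.transform import Rotation as Ro
x,y,yaw=np.load('pose.npy');c,s_=np.cos(yaw),np.sin(yaw);R=np.array([[c,-s_],[s_,c]])
s=read_state();T=Ro.from_quat(s['tool_rot']).as_matrix()
a=list(map(float,sys.argv[1:])) # sorter x,y, TCP z
print('t',s['t'],'tcp',s['position'].round(4),'sorter',(R.T@(s['position'][:2]-[x,y])).round(4),'F',np.round(s['ft_force'],1),'open',round(s['opening'],4))
print('slide cm',(T.T@(np.r_[R@a[:2]+[x,y],a[2]]-s['position'])*100).round(2),'spin',np.arctan2(T[1,0],T[0,0])-yaw)
E
python3 go.py -.107 -.078 .23
```

```text
t: 1.1
position: [0.4142, -0.1805, 0.3032]
tool_rot: [0.993, 0.118, -0.0, -0.0]
ft_force: [0.2, -0.3, 0.8]
opening: 0.0001
finger_force: 0.0
t 1.1 tcp [ 0.4142 -0.1805  0.3032] sorter [-0.2117 -0.2003] F [ 0.2 -0.3  0.8] open 0.0001
slide cm [ 10.51 -12.2    7.32] spin 0.002844003450684751
```

```bash
python3 -m handwheel '[{"hand":0,"slide":[0,0,0],"spin":0},{"hand":0,"slide":[0,0,0],"spin":0},{"hand":0,"slide":[0,0,0],"spin":0}]' >/dev/null; python3 go.py -.107 -.078 .23
```

```text
t 1.35 tcp [ 0.4138 -0.1824  0.3031] sorter [-0.2125 -0.202 ] F [ 0.5 -0.9 -0.3] open -0.0001
slide cm [ 10.61 -12.35   7.3 ] spin 0.004449551404613394
```

```bash
python3 -m handwheel '[{"hand":0,"slide":[3,-3.4,0],"spin":0},{"hand":0,"slide":[5.5,-6.4,0],"spin":0},{"hand":0,"slide":[8,-9.4,0],"spin":0},{"hand":0,"slide":[10.6,-12.3,0],"spin":0},{"hand":0,"slide":[10.6,-12.3,2],"spin":0},{"hand":0,"slide":[10.6,-12.3,5],"spin":0},{"hand":0,"slide":[10.6,-12.3,7.3],"spin":0},{"hand":0,"slide":[10.6,-12.3,7.3],"spin":0},{"hand":0,"slide":[10.6,-12.3,7.3],"spin":0}]' >/dev/null; python3 go.py -.107 -.078 .155
python3 - <<'E'
from h import *
cv2.imwrite('pics/w.png',camera('wrist')[:,:,::-1])
E
```

```text
t 2.1 tcp [ 0.4874 -0.0396  0.2295] sorter [-0.108 -0.08 ] F [0.8 0.  1.9] open -0.0004
slide cm [ 0.12 -0.19  7.45] spin 0.0006916660683937703
```

View pics/w.png

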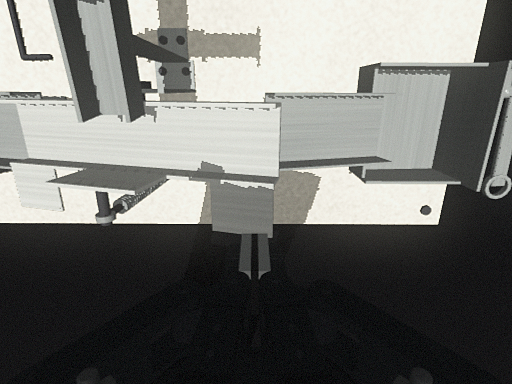

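```bash
python3 - <<'E'
from h import *
p=read_state()['position']
for z in(.2075,.172,.13):print(z,proj('wrist',[p[0],p[1],z]))
E
```

```text
0.2075 [255.75134702 246.93919588]
0.172 [255.51650388 220.04818175]
0.13 [255.32532507 198.15700802]
```

```bash
python3 -m handwheel '[{"hand":0,"slide":[0.3,0,1.5],"spin":0},{"hand":0,"slide":[0.3,0,3],"spin":0},{"hand":0,"slide":[0.3,0,4],"spin":0},{"hand":0,"slide":[0.3,0,5],"spin":0},{"hand":0,"slide":[0.3,0,5.8],"spin":0},{"hand":0,"slide":[0.3,0,6.6],"spin":0},{"hand":0,"slide":[0.3,0,7.2],"spin":0},{"hand":0,"slide":[0.3,0,7.2],"spin":0},{"hand":0,"slide":[0.3,0,7.2],"spin":0}]'
python3 go.py -.107 -.078 .29
```

```text
t: 2.9
position: [0.4911, -0.0374, 0.158]
tool_rot: [0.993, 0.118, -0.0, -0.0]
ft_force: [0.2, 0.6, 0.4]
opening: 0.0001
finger_force: 0.0
t 2.9 tcp [ 0.4911 -0.0374  0.158 ] sorter [-0.1039 -0.0788] F [0.2 0.6 0.4] open 0.0001
slide cm [ -0.32  -0.08 -13.2 ] spin 0.003109947735084273
```

```bash
python3 -m handwheel '[{"hand":0,"slide":[0,0,-3],"spin":0},{"hand":0,"slide":[0,0,-6.5],"spin":0},{"hand":0,"slide":[0,0,-10],"spin":0},{"hand":0,"slide":[0,1,-13.2],"spin":0},{"hand":0,"slide":[3,3,-13.2],"spin":0},{"hand":0,"slide":[6,5,-13.2],"spin":0},{"hand":0,"slide":[9,5,-13.2],"spin":0},{"hand":0,"slide":[12,5,-13.2],"spin":0},{"hand":0,"slide":[13.1,5,-13.2],"spin":0},{"hand":0,"slide":[13.1,5,-13.2],"spin":0},{"hand":0,"slide":[13.1,5,-13.2],"spin":0}]' >/dev/null
python3 go.py .027 -.129 .234
python3 - <<'E'
from h import *
s=camera('scene')[:,:,::-1];w=camera('wrist')[:,:,::-1]
a=cv2.resize(s[150:280,170:390],(660,390),interpolation=2)
cv2.imwrite('pics/s2.png',a);cv2.imwrite('pics/w2.png',w)
p=read_state()['position']
for z in(.268,.237,.212):print(z,proj('wrist',[p[0],p[1],z]))
E
```

```text
t 3.8167 tcp [ 0.6296 -0.0553  0.2899] sorter [ 0.0268 -0.1281] F [-0.4  0.1 -0.4] open -0.0003
slide cm [0.03 0.09 5.59] spin 0.0037842062683040023
0.268 [255.78544403 247.93990215]
0.237 [255.58486561 223.60241555]
0.212 [255.46320578 208.8406365 ]
```

View pics/s2.png

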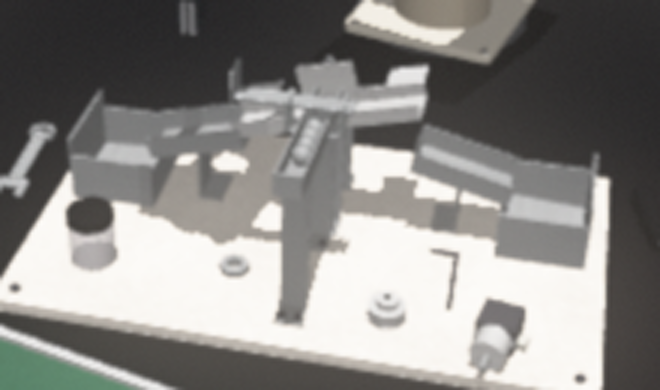

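View pics/w2.png

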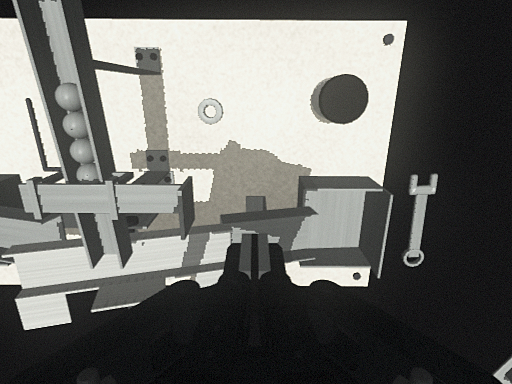

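```bash
python3 - <<'E'
from h import *
x,y,yaw=np.load('pose.npy');c,s_=np.cos(yaw),np.sin(yaw);R=np.array([[c,-s_],[s_,c]])
for p in((192,177),(192,205),(192,237)):print((R.T@(ray('wrist',p,.237)[:2]-[x,y])).round(4))
g=cv2.imread('pics/w2.png',0);print(g[205,176:198],g[168:245:2,186])
E
```

```text
[ 0.0569 -0.0893]
[ 0.0386 -0.0882]
[ 0.0163 -0.0867]
[164  81  87  89  94  98  85  61  64  65  66  66  65  66  65  66  58  73
 118 147 137 146] [177 241 239 239 245 230  69  84  76  67  67  71  70  72  64  65  63  66
  70  69  64  61  66  65  61  64  68  67  66  67  58  60  60  59 125 212
 225 217 223]
```

```bash
python3 -m handwheel '[{"hand":0,"slide":[0.4,0,2],"spin":0},{"hand":0,"slide":[0.4,0,4],"spin":0},{"hand":0,"slide":[0.4,0,5.4],"spin":0},{"hand":0,"slide":[0.4,0,5.4],"spin":0},{"hand":0,"slide":[0.4,-1.5,5.4],"spin":0},{"hand":0,"slide":[0.4,-2.5,5.4],"spin":0},{"hand":0,"slide":[0.4,-3.2,5.4],"spin":0},{"hand":0,"slide":[0.4,-3.9,5.4],"spin":0},{"hand":0,"slide":[0.4,-4.6,5.4],"spin":0},{"hand":0,"slide":[0.4,-5.2,5.4],"spin":0},{"hand":0,"slide":[0.4,-5.8,5.4],"spin":0},{"hand":0,"slide":[0.4,-6.2,5.4],"spin":0}]'
python3 go.py .031 -.055 .236
```

```text
t: 4.92
position: [0.6198, 0.0065, 0.2366]
tool_rot: [0.993, 0.118, 0.0, 0.0]
ft_force: [0.7, -1.8, 1.5]
opening: 0.0001
finger_force: 0.8
t 4.9167 tcp [0.6198 0.0065 0.2366] sorter [ 0.0314 -0.0657] F [ 0.7 -1.8  1.5] open 0.0001
slide cm [-0.04 -1.07  0.06] spin 0.0034095048675135686
```

```bash
python3 -m handwheel '[{"hand":0,"slide":[0,-0.3,0],"spin":0},{"hand":0,"slide":[0,-0.6,0],"spin":0},{"hand":0,"slide":[0,-0.6,0],"spin":0}]'; python3 -m handwheel '[{"hand":0,"slide":[0,-0.2,0],"spin":0},{"hand":0,"slide":[0,-0.2,0],"spin":0}]';python3 -m handwheel '[{"hand":0,"slide":[0,-0.2,0],"spin":0},{"hand":0,"slide":[0,-0.2,0],"spin":0}]'; python3 go.py .031 -.055 .236
```

```text
t: 5.17
position: [0.6181, 0.0121, 0.2361]
tool_rot: [0.993, 0.118, -0.0, -0.0]
ft_force: [0.9, 0.6, -0.5]
opening: -0.0001
finger_force: 0.0
t: 5.33
position: [0.6178, 0.0133, 0.2361]
tool_rot: [0.993, 0.118, -0.0, 0.0]
ft_force: [1.2, -1.8, 0.1]
opening: -0.0001
finger_force: 0.9
t: 5.5
position: [0.6177, 0.0136, 0.2362]
tool_rot: [0.993, 0.118, 0.0, 0.002]
ft_force: [3.0, -9.5, -0.8]
opening: -0.0
finger_force: 5.1
t 5.5 tcp [0.6177 0.0136 0.2362] sorter [ 0.0311 -0.0583] F [ 3.  -9.5 -0.8] open -0.0
slide cm [-0.01 -0.33  0.02] spin 0.003195805867697188
```

Force rose to ~10 N with no further motion, so the stop is at its end. I'll back off, lift and look.

```bash
python3 -m handwheel '[{"hand":0,"slide":[0,1.5,0],"spin":0},{"hand":0,"slide":[0,4,0],"spin":0},{"hand":0,"slide":[0,6,-2],"spin":0},{"hand":0,"slide":[0,8,-6],"spin":0},{"hand":0,"slide":[0,10,-8],"spin":0},{"hand":0,"slide":[0,13,-8],"spin":0},{"hand":0,"slide":[0,16,-8],"spin":0},{"hand":0,"slide":[0,19,-8],"spin":0},{"hand":0,"slide":[0,19,-8],"spin":0},{"hand":0,"slide":[0,19,-8],"spin":0},{"hand":0,"slide":[0,19,-8],"spin":0},{"hand":0,"slide":[0,19,-8],"spin":0}]'
python3 -m handwheel '[{"hand":0,"slide":[-3,3,0],"spin":0},{"hand":0,"slide":[-6,6,0],"spin":0},{"hand":0,"slide":[-9,9,0],"spin":0},{"hand":0,"slide":[-12,12,0],"spin":0},{"hand":0,"slide":[-12,12,0],"spin":0},{"hand":0,"slide":[-12,12,0],"spin":0},{"hand":0,"slide":[-12,12,0],"spin":0},{"hand":0,"slide":[-12,12,0],"spin":0},{"hand":0,"slide":[-12,12,0],"spin":0},{"hand":0,"slide":[-12,12,0],"spin":0},{"hand":0,"slide":[-12,12,0],"spin":0},{"hand":0,"slide":[-12,12,0],"spin":0}]'
python3 - <<'E'
from h import *
s=camera('scene')[:,:,::-1];w=camera('top')[:,:,::-1]
a=cv2.resize(s[150:280,170:390],(495,292),interpolation=2);b=cv2.resize(w[115:300,115:385],(540,300)[:2],interpolation=2)
b=cv2.resize(b,(495,300));cv2.imwrite('pics/f.png',np.vstack([b,a]))
E
```

```text
t: 6.5
position: [0.6614, -0.1684, 0.3159]
tool_rot: [0.993, 0.118, -0.0, -0.0]
ft_force: [-0.2, 0.4, 0.5]
opening: 0.0002
finger_force: 0.0
t: 7.5
position: [0.5735, -0.3133, 0.3162]
tool_rot: [0.993, 0.118, -0.0, -0.0]
ft_force: [0.4, -0.9, 0.0]
opening: -0.0003
finger_force: 0.0
```

View pics/f.png

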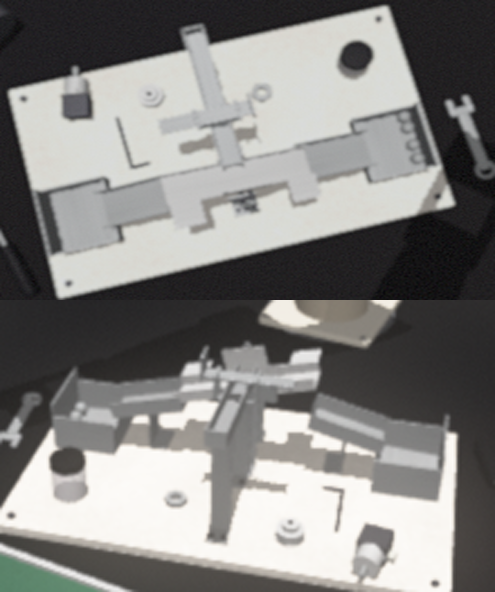

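The four balls lie along the right tray's outer wall, at (404–416, 118–157). The channel is empty, the left rocker end is up, and the loose things are unmoved.

```bash
python3 -c "
from plant import *
print(hand_in())"
```

```text
the job is handed in; nothing more can be done
None
```

The job is handed in: the rocker is tipped to the right, the feed stop is pushed to its end stop, and the final picture shows all four balls in the right tray with the loose things where they were (about 7.6 s of robot time).

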